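# Slide the serving plate out over the step's edge

## Task

Slide the pale wooden serving plate along the dark serving step toward its brass-trimmed front edge, until the black line across the plate lies right over that edge and parallel to it, so that the short strip in front of the line sticks out and a colleague can take it from below. Only push or drag it with the fingertips: never lift it off the step or tip it up. Leave the tape roll, the clear shaker and the blue-handled spade where they are.

Things in the scene. Friction and masses are not known exactly. Their poses are not given: they have to be found in the camera images.
- plate: loose pale wooden serving plate, flat board 120 mm long (its x) x 100 mm wide (its y) x 8 mm thick, 0.1 to 0.21 kg, lying on the step. Origin: centre of its underside, its balance point. Its front end (x = -60 mm) faces the step's front edge and the robot; a thin black line runs across it, along y, 35 mm behind the front end. The ring drawn on its top is only a flat mark
- plate_line (a point): middle of the plate's black line, at the plate's underside: 25 mm in front of the plate's centre (plate x = -25 mm); same axes as the plate
- step: serving step, a dark wooden board on feet, fixed to the counter, 230 mm deep (its +x, away from the edge) x 300 mm wide (its y), top 36 mm above the counter. Origin: on the counter below the middle of its front edge; the front edge runs along its y at x = 0 and has a thin flush brass strip
- step_edge (a point): middle of the step's front top edge, 36 mm above the counter; same axes as the step: x points from the edge back over the step, away from the robot
- tape_roll: loose small roll of pale tape lying on the step near one front corner (left or right varies), 52 mm diameter, 18 mm high; bystander; origin: centre of its underside
- mill: loose small clear shaker with a grey cap, standing on the step near the other front corner, 44 mm diameter, 90 mm high; bystander; origin: centre of its underside
- spade: loose gelato spade with blue handle lying on the counter to the right of the step, 237 x 60 x 21 mm; bystander; origin: centre of its underside
Things that resemble listed ones, but are neither listed nor needed, are in the scene too. Several things have the shape of the plate; the one meant has the colours described above.

How it is judged:
By the outcome, as a careful person would: the job done as asked, in the order asked, and still so for the second after the job is handed in, with the robot touching nothing.
It also fails if it takes over 38 s, if anything falls off the work surface, if the arm or the gripper's body presses on something with over 40 N, if the wrist force passes 120 N, or if a joint passes its speed limit or range.

## Robot

A 6-joint arm with a two-finger parallel gripper is mounted at the origin on a cart in front of the work surface, level with it; the furniture and walls round the work are solid. World frame = base frame: x ahead of the robot, y to its left, z up, the work surface at z = 0. Lengths are in m, angles in rad, forces in N, time in s.
With the tool pointing down it reaches from about 0.425 to 0.925 m from the base axis. Payload 12.5 kg.
Tool frame: the origin (TCP) lies at the very end of the fingers, on their centre line; the grasp point (between the pads) lies 19 mm behind it; z points along the fingers, y is the direction in which the jaws open and shut (so a half turn about z gives the same grasp; the last joint's range is limited). The gripper opens to 85 mm and grips with 20 to 120 N. Pads are 22 mm wide; open, the fingers measure 114 mm over their backs; the gripper's body (76 mm by 85 mm) begins 54 mm behind the grasp point. The pads swing forward as they close: fully open they stand 13 mm farther back than shut.
Start: joints at [1.2, 0.491, 1.559, -0, 1.092, -0.106], TCP at [0.164, 0.603, 0.231] pointing down, gripper open.
Joint ranges: [-3.1, 3.1], [-0.84, 2.19], [0.05, 2.79], [-1.13, 4.28], [0.06, 2.93], [-2.69, 2.69]. Speed limits (rad/s): [2.22, 2.22, 2.79, 3.14, 3.14, 3.14].

## Interface

Orientations are given as [roll, pitch, yaw] about the fixed x, y, z axes, in that order (R = Rz(yaw) Ry(pitch) Rx(roll)).
In Python, from plant import monitor, cams, bot gives the robot as it stands.
- The arm moves only by the tool send_rows, never from a script. Its argument "motion" is one flat list of numbers, 7 for each row, row after row: the shift along the world's x, y, z each as a share of 30 cm, from -1 to 1, then the turn, a rotation vector about the world's x, y, z each as a share of 90 degrees, from -1 to 1, then the closure, from 0 (fully open) to 1 (shut). A call has 1 to 5 rows; each row is the pose to reach, as a shift and turn from the pose measured when the call began; what a row does not reach only later rows make up. A row lasts 1/10 s, in which the tool goes at most 50 mm and 8.59 degrees, less where a joint would pass 70% of its speed; a pose out of reach is approached as far as the arm can. A call with a number of a shift or a turn outside -1 to 1 is refused whole. A call with a gripper value outside its range is refused whole. The fingers move at their own pace and stop on an object; the grip force is fixed at half the most. Time passes only in rows, so rows that repeat a pose let the fingers close. It gives the time, the measured TCP pose, the force and the opening at its end, in the units of the state.
- monitor.get_obs(): the state, without advancing time (a new reading comes with each control period).
- cams.capture(name): name is "scene" or "top" or "wrist"; returns a dict with "color" (384x512x3 uint8, red, green, blue), "fx", "fy", "cx", "cy" (pixels), "k1" (the pictures are not rectified: a ray, as slopes to the right and down, at radius r is drawn at 1 + k1 r^2 times it, then the intrinsics apply), "world_from_camera" (4x4, takes a point from camera to world coordinates). Camera axes: x right, y up, looking along -z (the intrinsics and any distortion apply to the point x, -y, -z); pixel columns grow to the right and rows downward; lengths in m; the calibration is good to about 2 mm. A picture is of the moment at which its call begins. There is no depth.
- bot.finish_job(): hands the job in, once; it reports no verdict.
The state is a dict: "clock": time; "q": joint angles; "qd": joint speeds; "joint_efforts": joint torques, N m; "tcp_pos": TCP position; "tool_rot": TCP orientation; "ft_force": force on the tool from outside, world axes, zero at the start; "wrist_torque": the same for the moment, N m; "gripper_width": finger opening in m.
Only numpy, scipy, OpenCV 4.12 (cv2) and the standard library are available. Lean on these libraries where they do the work, as an engineer would, in place of code of your own. Each camera call takes 0.05 s, during which the arm holds its last target.

## Working session

There is one attempt and no reset: what is moved stays moved. The work goes in short steps, Python scripts to look and compute and a tool call to move; the robot and the scene stay as the last step left them, time stands still between calls to the robot, and variables do not carry over. Pictures are saved under pics/ and viewed, and the job is handed in when it is done.

Besides the shell and the picture viewer there is one more tool, called after "Request:" as a command line: name --argument value ..., lists and objects as JSON in quotes. send_rows: Moves the arm, as the interface text tells. Its arguments: {"type":"object","properties":{"motion":{"type":"array"}},"required":["motion"]}

```bash
ls; mkdir -p pics
python3 - <<'E'
from plant import monitor,cams,bot
import cv2
o=monitor.get_obs();print(o)
for n in("scene","top","wrist"):
    c=cams.capture(n);cv2.imwrite(f"pics/{n}0.png",c["color"][:,:,::-1]);print(n,c["fx"],c["fy"],c["cx"],c["cy"],c["k1"],c["world_from_camera"].round(3).tolist() if hasattr(c["world_from_camera"],'round') else c["world_from_camera"])
E
```

```text
pics
{'clock': 0.0, 'q': array([ 1.20040179e+00,  4.91576539e-01,  1.55948208e+00, -2.07118096e-05,
        1.09168759e+00, -1.05597596e-01]), 'qd': array([-6.92391866e-04, -1.86652376e-03, -6.35566231e-05,  6.04898776e-04,
       -2.26227553e-05, -2.82734890e-04]), 'joint_efforts': array([-3.70607377e-03, -6.18448734e+01, -2.61601907e+01, -2.18710811e-04,
        3.91413443e-03, -6.05202672e-05]), 'tcp_pos': array([0.16346535, 0.60299805, 0.23070595]), 'tool_rot': array([-3.14044359e+00, -1.03319903e-04,  2.87680521e+00]), 'ft_force': array([-0.18975553,  0.4947335 ,  0.67106031]), 'wrist_torque': array([-0.04695045, -0.00576568,  0.00931815]), 'gripper_width': 0.08525108527133077}
scene 445.84803449301194 445.84803449301194 251.1581470239091 192.1851901040256 0.03442734736959699 [[0.556, 0.326, -0.765, -0.284], [-0.831, 0.226, -0.507, -0.625], [0.008, 0.918, 0.397, 0.438], [0.0, 0.0, 0.0, 1.0]]
top 360.34142324710984 360.34142324710984 262.5270103498296 192.7399572184314 0.02432430582700374 [[-0.033, 0.975, -0.218, 0.291], [-0.999, -0.033, 0.006, -0.131], [-0.001, 0.218, 0.976, 0.929], [0.0, 0.0, 0.0, 1.0]]
wrist 307.20584433445924 307.20584433445924 251.08218971398583 190.2866762622695 0.009707829048300668 [[0.262, -0.923, -0.283, 0.092], [0.965, 0.251, 0.077, 0.623], [-0.0, -0.293, 0.956, 0.374], [0.0, 0.0, 0.0, 1.0]]
```

View pics/top0.png

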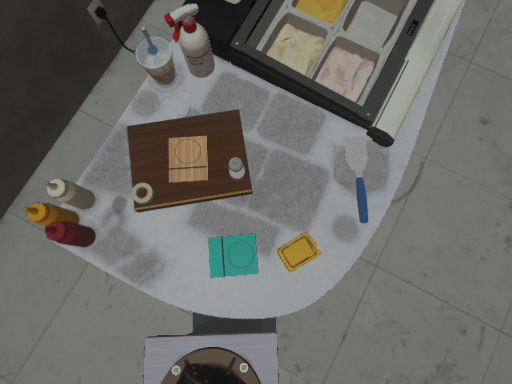

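View pics/scene0.png

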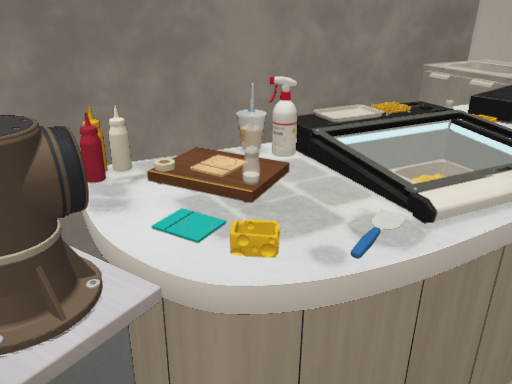

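The top view shows two plate-shaped things: a pale wooden one on the dark step at (188,159) with a black line, and a teal one on the counter at (233,255). The pale one on the step fits the description. I'll confirm it in a crop and measure.

```bash
cat > h.py <<'E'
import numpy as np,cv2
from plant import monitor,cams,bot
def K(c): return np.array([[c["fx"],0,c["cx"]],[0,c["fy"],c["cy"]],[0,0,1.]])
def ray(c,p):
    u=cv2.undistortPoints(np.float64(p).reshape(-1,1,2),K(c),np.array([c["k1"],0,0,0.]),None,None).reshape(-1,2)
    d=np.c_[u[:,0],-u[:,1],-np.ones(len(u))]
    W=np.array(c["world_from_camera"]);return W[:3,3],d@W[:3,:3].T
def onplane(c,p,z):
    o,d=ray(c,p);return o+d*((z-o[2])/d[:,2])[:,None]
def project(c,P):
    W=np.array(c["world_from_camera"]);q=(np.atleast_2d(P)-W[:3,3])@W[:3,:3]
    q=q*[1,-1,-1];return cv2.projectPoints(q.reshape(-1,1,3),np.zeros(3),np.zeros(3),K(c),np.array([c["k1"],0,0,0.]))[0].reshape(-1,2)
E
python3 - <<'E'
from h import *
c=cams.capture("top");im=c["color"][:,:,::-1]
cv2.imwrite("pics/topcrop.png",cv2.resize(im[100:220,115:265],None,fx=5,fy=5,interpolation=cv2.INTER_CUBIC))
h=cv2.cvtColor(im[100:220,115:265],cv2.COLOR_BGR2HSV)
for u,v in [(188,150),(188,168),(160,150),(143,192),(237,168),(200,201),(200,204),(200,199)]: print(u,v,im[v,u])
E
```

```text
188 150 [ 91 125 156]
188 168 [ 68  91 112]
160 150 [33 45 65]
143 192 [35 45 64]
237 168 [101 113 116]
200 201 [27 33 42]
200 204 [116 116 115]
200 199 [ 47  83 109]
```

View pics/topcrop.png

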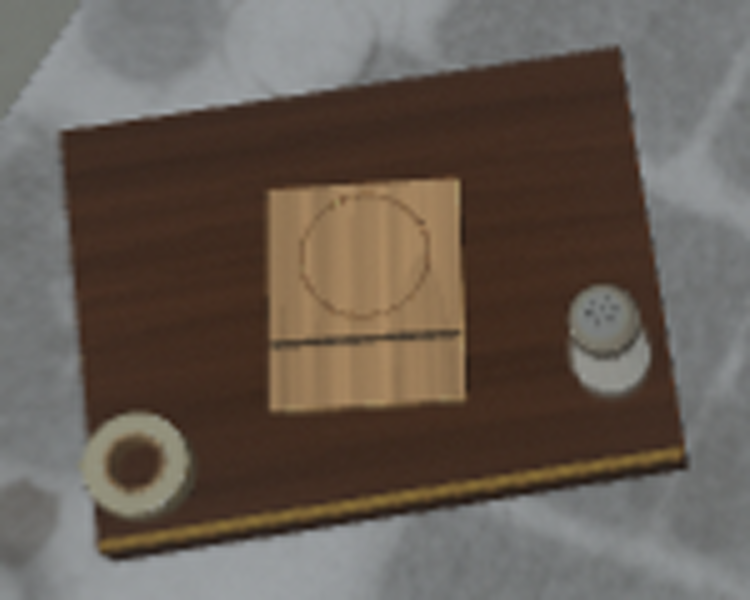

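The crop confirms the plate: pale wood, black line at crop row ~340, brass edge from (100,548) to (685,455), tape at the left corner, and the shaker at right. Next I'll measure.

```bash
cat > meas.py <<'E'
from h import *
def measure(c,verbose=True,tag=None,approx_x=None):
    im=c["color"][:,:,::-1].copy();hsv=cv2.cvtColor(im,cv2.COLOR_BGR2HSV).astype(int)
    return im,hsv
def plate_mask(im):
    h=cv2.cvtColor(im,cv2.COLOR_BGR2HSV)
    m=cv2.inRange(h,(8,75,95),(20,160,255))
    return m
E
python3 - <<'E'
from h import *
c=cams.capture("top");im=c["color"][:,:,::-1].copy();h=cv2.cvtColor(im,cv2.COLOR_BGR2HSV)
m=cv2.inRange(h,(8,75,105),(20,160,255));m[:130]=0;m[190:]=0;m[:,:150]=0;m[:,225:]=0
m=cv2.morphologyEx(m,cv2.MORPH_CLOSE,np.ones((5,5)))
cs,_=cv2.findContours(m,0,2);k=max(cs,key=cv2.contourArea);b=cv2.boxPoints(cv2.minAreaRect(k));print(cv2.minAreaRect(k),b)
P=onplane(c,b,.044);print("plate corners",P.round(4))
ct=P.mean(0);print(ct)
for i in range(4):
    e=P[(i+1)%4]-P[i];print(np.linalg.norm(e),np.degrees(np.arctan2(e[1],e[0])))
# brass
m2=cv2.inRange(h,(12,110,60),(26,255,200));m2[:185]=0;m2[215:]=0;m2[:,:130]=0;m2[:,256:]=0
ys,xs=np.nonzero(m2);print(len(xs),xs.min(),xs.max())
low=np.array([[x,ys[xs==x].max()+.5] for x in np.unique(xs)]);up=np.array([[x,ys[xs==x].min()-.5] for x in np.unique(xs)])
for n,q in(("low",low),("up",up)):
    f=cv2.fitLine(np.float32(q),cv2.DIST_HUBER,0,.01,.01).ravel();
    pp=np.array([[x,f[3]+(x-f[2])*f[1]/f[0]] for x in(135,252)]);W=onplane(c,pp,.036);e=W[0]-W[1]
    print(n,pp.tolist(),W.round(4),np.degrees(np.arctan2(e[1],e[0])))
# step corners
for p in [(115+100/5,100+548/5),(115+62/5,100+131/5),(115+619/5,100+47/5),(115+685/5,100+457/5)]: print("step",onplane(c,p,.036).round(4))
for p in [(115+136/5,100+463/5)]: print("tape top",onplane(c,p,.054).round(4))
for p in [(115+604/5,100+318/5)]: print("mill top",onplane(c,p,.126).round(4))
for p in [(115+273/5,100+344/5),(115+459/5,100+332/5)]: print("line",onplane(c,p,.044).round(4))
E
```

```text
((188.0, 158.5), (45.0, 38.0), 90.0) [[169. 136.]
 [207. 136.]
 [207. 181.]
 [169. 181.]]
plate corners [[0.6481 0.1018 0.044 ]
 [0.645  0.0031 0.044 ]
 [0.5239 0.0031 0.044 ]
 [0.5271 0.0992 0.044 ]]
[0.5860117  0.05180004 0.044     ]
0.09879460248077675 -91.83247411496885
0.12110232517622077 179.97793970649025
0.09608059127416796 88.09833225905723
0.12110256403539887 1.2632210370703394
540 135 251
low [[135.0, 210.55792236328125], [252.0, 191.66790771484375]] [[ 0.4555  0.1843  0.036 ]
 [ 0.4942 -0.1099  0.036 ]] 97.49461770937133
up [[135.0, 189.80909729003906], [252.0, 188.3087158203125]] [[ 0.5089  0.1866  0.036 ]
 [ 0.5029 -0.1101  0.036 ]] 88.8420257150027
step [[0.4579 0.1844 0.036 ]]
step [[0.6822 0.2138 0.036 ]]
step [[ 0.7209 -0.0807  0.036 ]]
step [[ 0.4949 -0.1099  0.036 ]]
tape top [[0.4968 0.1622 0.054 ]]
mill top [[ 0.5418 -0.0762  0.126 ]]
line [[0.5592 0.0984 0.044 ]]
line [[0.5625 0.0036 0.044 ]]
```

Measured: the edge passes through about (0.4755, 0.037), step yaw 7.5°. Plate centre is about (0.586, 0.052), yaw about 2°, and the line is about 87 mm behind the edge. I'll push the plate's rear edge with both fingertips, partly open and parallel to the step edge, so it squares up. First I go up and turn, then travel over.

Request:
send_rows --motion '[0,0,0.3,0,0,0.252,0.5,0.3,-0.2,0.3,0,0,0.252,0.5,0.5,-0.5,0.3,0,0,0.252,0.5,0.8,-0.8,0.3,0,0,0.252,0.5,0.8,-0.8,0.3,0,0,0.252,0.5]'

```text
clock: 0.75
tcp_pos: [0.3044, 0.467, 0.3118]
tool_rot: [-3.141, 0.0, -3.01]
ft_force: [1.0, 1.2, 0.1]
gripper_width: 0.0426
```

Request:
send_rows --motion '[0.9,-1.0,0,0,0,0,0.5,0.9,-1.0,0,0,0,0,0.5,0.9,-1.0,0,0,0,0,0.5,0.9,-1.0,0,0,0,0,0.5,0.9,-1.0,0,0,0,0,0.5]'

```text
clock: 1.25
tcp_pos: [0.4716, 0.2808, 0.3118]
tool_rot: [-3.141, 0.0, -3.01]
ft_force: [1.0, 0.7, -0.8]
gripper_width: 0.0426
```

Request:
send_rows --motion '[0.711,-0.739,0,0,0,0,0.5,0.711,-0.739,0,0,0,0,0.5,0.711,-0.739,0,0,0,0,0.5,0.711,-0.739,-0.1,0,0,0,0.5,0.711,-0.739,-0.3,0,0,0,0.5]'

```text
clock: 1.75
tcp_pos: [0.6388, 0.1075, 0.2749]
tool_rot: [-3.141, 0.006, -3.011]
ft_force: [0.0, 0.7, 0.0]
gripper_width: 0.0426
```

Request:
send_rows --motion '[0.2,-0.2,0,0,0,0,0.5]'

```text
clock: 1.85
tcp_pos: [0.6714, 0.0731, 0.2703]
tool_rot: [3.141, -0.0, -3.011]
ft_force: [0.7, 1.4, 0.1]
gripper_width: 0.0427
```

Request:
send_rows --motion '[0.045,-0.047,-0.2,0,0,0,0.5,0.045,-0.047,-0.4,0,0,0,0.5,0.045,-0.047,-0.57,0,0,0,0.5,0.045,-0.047,-0.57,0,0,0,0.5,0.045,-0.047,-0.57,0,0,0,0.5]'

```text
clock: 2.35
tcp_pos: [0.683, 0.0589, 0.0949]
tool_rot: [3.14, -0.008, -3.011]
ft_force: [-0.6, -0.7, 0.2]
gripper_width: 0.043
```

Run:
```python
from h import *
print(monitor.get_obs()["tcp_pos"],monitor.get_obs()["ft_force"])
a=cams.capture("top");b=cams.capture("wrist");s=cams.capture("scene")
A=cv2.resize(a["color"][80:240,100:300,::-1],(800,600)[:2] and (500,400),interpolation=2)
cv2.imwrite("pics/t1.png",A);cv2.imwrite("pics/w1.png",b["color"][:,:,::-1]);cv2.imwrite("pics/s1.png",cv2.resize(s["color"][100:230,120:320,::-1],None,fx=4,fy=4,interpolation=2))
```

```text
[0.68298996 0.05889346 0.09489454] [-0.56567185 -0.66932772  0.21193071]
```

View pics/t1.png

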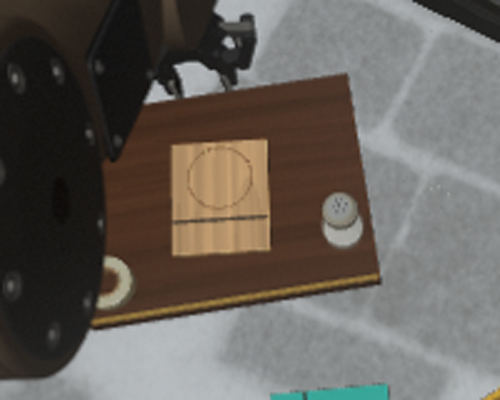

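View pics/w1.png

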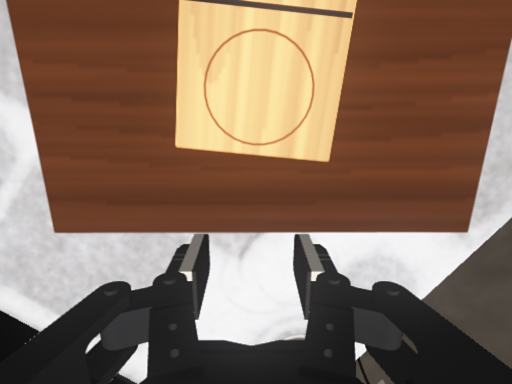

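View pics/s1.png

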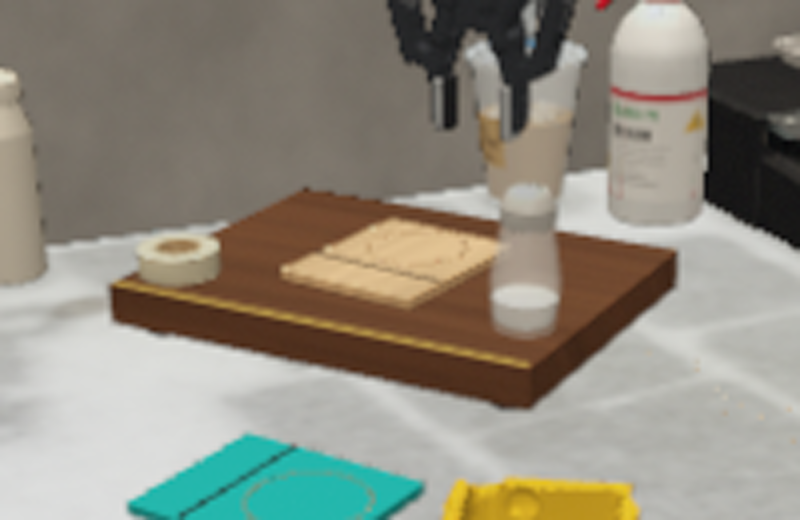

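The wrist view shows the step's back edge exactly level at row 232, so the tool is square to the step. Both fingertips are behind the plate. I'll descend in small steps to find the step top.

Request:
send_rows --motion '[0,0,-0.1,0,0,0,0.5,0,0,-0.17,0,0,0,0.5,0,0,-0.18,0,0,0,0.5,0,0,-0.18,0,0,0,0.5]'

```text
clock: 2.9
tcp_pos: [0.6864, 0.0592, 0.0487]
tool_rot: [-3.141, 0.004, -3.01]
ft_force: [-0.2, 0.0, 0.2]
gripper_width: 0.0424
```

Request:
send_rows --motion '[0,0,-0.007,0,0,0,0.5,0,0,-0.01,0,0,0,0.5]'

```text
clock: 3.1
tcp_pos: [0.6873, 0.0592, 0.0475]
tool_rot: [-3.141, 0.007, -3.01]
ft_force: [0.0, 0.4, -1.0]
gripper_width: 0.0428
```

Request:
send_rows --motion '[0,0,-0.007,0,0,0,0.5]'

```text
clock: 3.2
tcp_pos: [0.6876, 0.0593, 0.0463]
tool_rot: [-3.141, 0.008, -3.01]
ft_force: [0.4, 0.1, 0.6]
gripper_width: 0.0428
```

Run:
```python
from h import *
print(monitor.get_obs()["tcp_pos"],monitor.get_obs()["ft_force"])
b=cams.capture("wrist");s=cams.capture("scene")
cv2.imwrite("pics/w2.png",b["color"][:,:,::-1]);cv2.imwrite("pics/s2.png",cv2.resize(s["color"][110:200,200:300,::-1],None,fx=6,fy=6,interpolation=2))
```

```text
[0.68764614 0.05929905 0.04634021] [0.42185504 0.05507792 0.63704905]
```

View pics/w2.png

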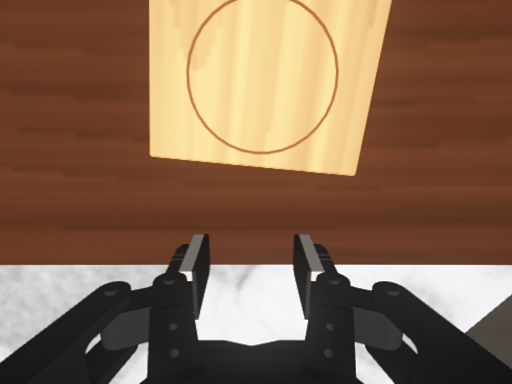

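View pics/s2.png

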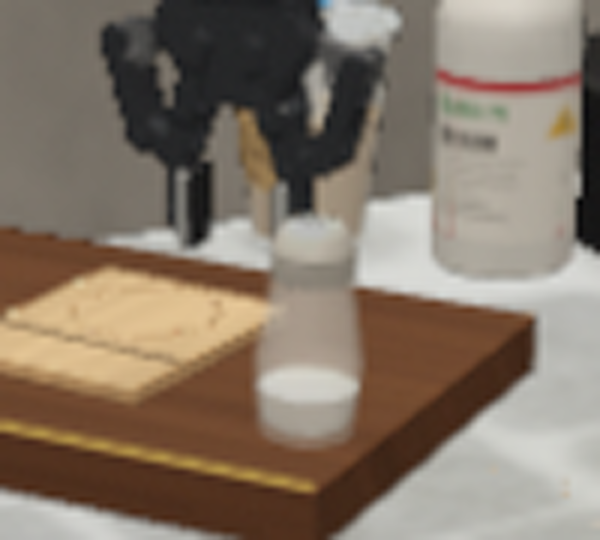

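Request:
send_rows --motion '[-0.045,0,0,0,0,0,0.5,-0.045,0,-0.01,0,0,0,0.5,-0.045,0,-0.02,0,0,0,0.5]'

```text
clock: 3.6
tcp_pos: [0.6743, 0.0593, 0.0399]
tool_rot: [-3.141, 0.008, -3.01]
ft_force: [0.1, -0.8, -0.3]
gripper_width: 0.0424
```

Request:
send_rows --motion '[0,0,-0.006,0,0,0,0.5,0,0,-0.006,0,0,0,0.5]'

```text
clock: 3.8
tcp_pos: [0.6746, 0.0593, 0.0376]
tool_rot: [-3.141, 0.008, -3.01]
ft_force: [-0.1, -0.8, -0.3]
gripper_width: 0.0427
```

Run:
```python
from h import *
o=monitor.get_obs();print(o["tcp_pos"],o["ft_force"],o["clock"])
b=cams.capture("wrist");s=cams.capture("scene")
cv2.imwrite("pics/w3.png",b["color"][:,:,::-1]);cv2.imwrite("pics/s3.png",cv2.resize(s["color"][110:200,200:300,::-1],None,fx=6,fy=6,interpolation=2))
t=o["tcp_pos"]
for z in (.036,.04,.046): print(z,project(b,np.array([[t[0]-.011,t[1]+s_,z] for s_ in(.021,-.021)])).round(1).tolist())
```

```text
[0.67456338 0.05925163 0.03763862] [-0.09980219 -0.76074666 -0.25498754] 3.8
0.036 [[294.0, 230.0], [212.6, 220.2]]
0.04 [[295.1, 233.4], [211.7, 223.3]]
0.046 [[296.8, 238.8], [210.1, 228.4]]
```

View pics/w3.png

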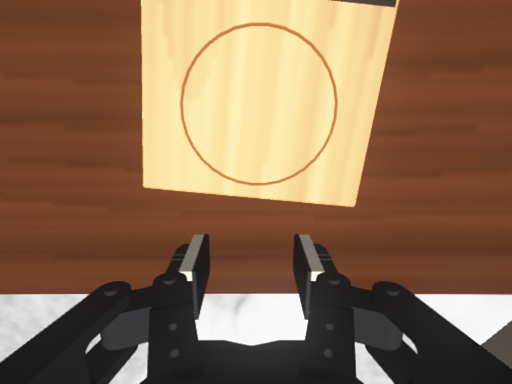

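View pics/s3.png

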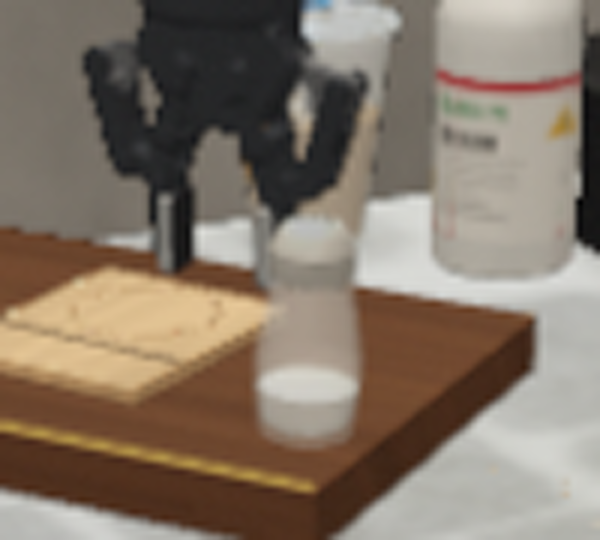

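Request:
send_rows --motion '[0,0,-0.006,0,0,0,0.5,0,0,-0.01,0,0,0,0.5]'

```text
clock: 4.1
tcp_pos: [0.6746, 0.0593, 0.0348]
tool_rot: [-3.141, 0.008, -3.01]
ft_force: [-0.5, -0.8, 0.2]
gripper_width: 0.0428
```

Request:
send_rows --motion '[0,0,-0.006,0,0,0,0.5]'

```text
clock: 4.2
tcp_pos: [0.6747, 0.0593, 0.0341]
tool_rot: [-3.141, 0.008, -3.01]
ft_force: [-9.5, -0.1, 27.3]
gripper_width: 0.0429
```

Request:
send_rows --motion '[0,0,-0.003,0,0,0,0.5]'

```text
clock: 4.3
tcp_pos: [0.6747, 0.0593, 0.0342]
tool_rot: [-3.141, 0.008, -3.01]
ft_force: [-4.3, -0.1, 9.4]
gripper_width: 0.0428
```

Contact with the step is at TCP z = 0.0342. I'll lift 2 mm and begin pushing along the step's -x in small rows.

Request:
send_rows --motion '[0,0,0.007,0,0,0,0.5,0,0,0.007,0,0,0,0.5]'

```text
clock: 4.5
tcp_pos: [0.6749, 0.0593, 0.0367]
tool_rot: [-3.141, 0.009, -3.01]
ft_force: [-0.3, 1.1, -0.2]
gripper_width: 0.0426
```

Request:
send_rows --motion '[-0.02,-0.0026,0,0,0,0,0.5,-0.04,-0.0052,0,0,0,0,0.5,-0.06,-0.0078,0,0,0,0,0.5,-0.07,-0.0091,0,0,0,0,0.5,-0.08,-0.0104,0,0,0,0,0.5]'

```text
clock: 5.0
tcp_pos: [0.6506, 0.0561, 0.0367]
tool_rot: [-3.141, 0.009, -3.01]
ft_force: [-0.3, 1.1, 0.8]
gripper_width: 0.0427
```

Run:
```python
from h import *
b=cams.capture("wrist")
cv2.imwrite("pics/w4.png",b["color"][:,:,::-1])
```

```text
(no output)
```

View pics/w4.png

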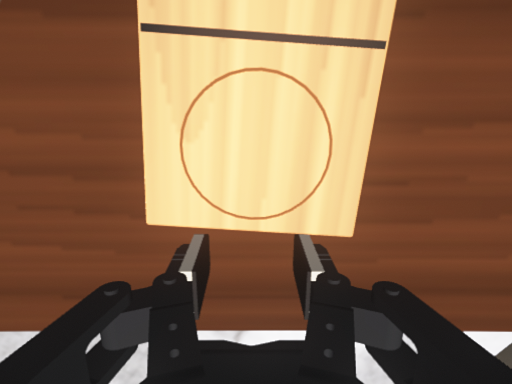

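The right fingertip (col 300, row 235) has touched the rear edge, and the plate is already turning square. Continuing.

Request:
send_rows --motion '[-0.02,-0.0026,0,0,0,0,0.5,-0.04,-0.0052,0,0,0,0,0.5,-0.06,-0.0078,0,0,0,0,0.5,-0.08,-0.0104,0,0,0,0,0.5,-0.1,-0.013,0,0,0,0,0.5]'

```text
clock: 5.55
tcp_pos: [0.6197, 0.0521, 0.0367]
tool_rot: [-3.141, 0.009, -3.01]
ft_force: [1.0, -1.0, -0.3]
gripper_width: 0.0422
```

Request:
send_rows --motion '[-0.02,-0.0026,0,0,0,0,0.5,-0.04,-0.0052,0,0,0,0,0.5,-0.06,-0.0078,0,0,0,0,0.5,-0.07,-0.0091,0,0,0,0,0.5,-0.08,-0.0104,0,0,0,0,0.5]'

```text
clock: 6.05
tcp_pos: [0.5955, 0.049, 0.0368]
tool_rot: [-3.141, 0.009, -3.01]
ft_force: [1.0, -0.3, -0.6]
gripper_width: 0.0426
```

Run:
```python
from h import *
b=cams.capture("wrist");a=cams.capture("top")
cv2.imwrite("pics/w5.png",b["color"][:,:,::-1])
cv2.imwrite("pics/t5.png",cv2.resize(a["color"][120:220,120:260,::-1],None,fx=5,fy=5,interpolation=2))
```

```text
(no output)
```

View pics/w5.png

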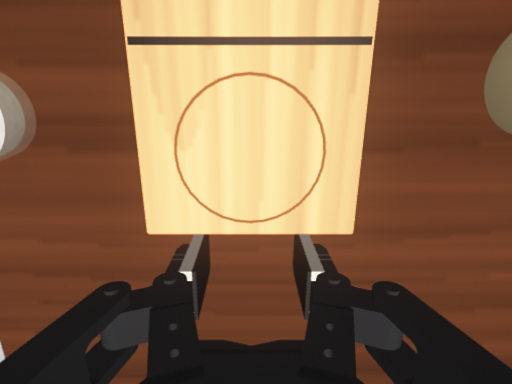

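View pics/t5.png

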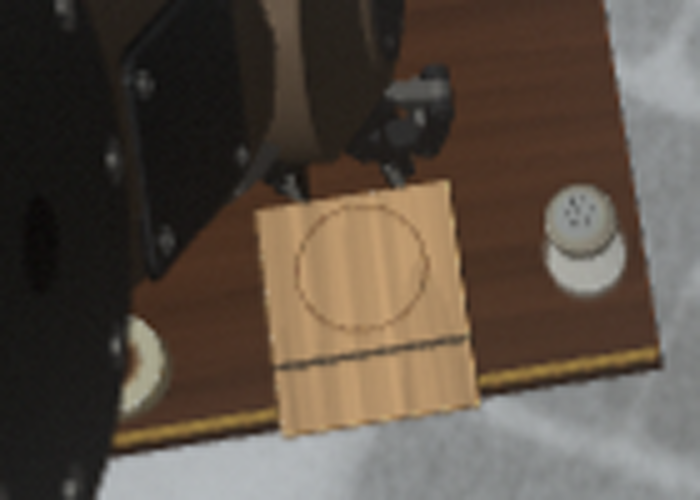

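Both fingertips touch and the plate is square (the line is level at row 41 in the wrist view). I'll measure the remaining line-to-edge distance with sub-pixel profiles.

```bash
cat > prof.py <<'E'
from h import *
E0=np.array([.4755,.0372]);th=np.radians(7.5);n=np.array([np.cos(th),np.sin(th)]);t=np.array([-n[1],n[0]])
def samp(c,ys,xs,z):
    P=np.array([[*(E0+x*n+y*t),z] for y in ys for x in xs]);q=project(c,P).astype(np.float32)
    im=cv2.GaussianBlur(c["color"],(0,0),.5).astype(np.float32)
    return cv2.remap(im,q[:,0].reshape(len(ys),-1),q[:,1].reshape(len(ys),-1),cv2.INTER_CUBIC)
def edge(c,ys):
    """outer boundary of brass: half level on the brass side falling to front face"""
    xs=np.arange(-.012,.016,.0005);S=samp(c,ys,xs,.036);g=S[:,:,0]-S[:,:,2];r=[]  # red-blue: brass strong
    for row in g:
        k=row.argmax();lo=row[:k].min() if k>0 else 0;h=(row[k]+lo)/2
        j=k
        while j>0 and row[j]>h:j-=1
        a=xs[j]+.0005*(h-row[j])/(row[j+1]-row[j]) if j<len(row)-1 else np.nan
        r.append(a)
    return np.array(r)
def line(c,ys,x0,w=.012):
    xs=np.arange(x0-w,x0+w,.0005);S=samp(c,ys,xs,.044).sum(2);r=[]
    for row in S:
        k=row.argmin();b=np.percentile(row,70);sl=slice(max(k-8,0),k+9);wt=np.clip(b-row[sl]-.3*(b-row[k]),0,None);r.append((xs[sl]*wt).sum()/wt.sum())
    return np.array(r)
def rep(name,ys,v):
    p=np.polyfit(ys,v,1);print(name,(v*1000).round(1),"mm; at y=0: %.2f mm slope %.2f deg"%(p[1]*1000,np.degrees(p[0])))
E
python3 - <<'E'
from prof import *
c=cams.capture("top")
ye=np.r_[np.linspace(-.14,-.065,8)];rep("edgeR",ye,edge(c,ye))
ye=np.r_[np.linspace(-.14,-.065,8),np.linspace(.065,.09,4)];rep("edge",ye,edge(c,ye))
yl=np.linspace(-.04,.04,9);rep("line",yl,line(c,yl,.026))
b=cams.capture("wrist");print(project(b,[[*(E0+x*n),.044] for x in(.026,)]))
rep("wline",yl,line(b,yl,.026,.01))
E
```

```text
edgeR [-0.1 -0.5  0.4  0.  -0.3  0.1 -0.3 -0.7] mm; at y=0: -0.61 mm slope -0.25 deg
edge [-0.1 -0.5  0.4  0.  -0.3  0.1 -0.3 -0.7 -0.2  0.2 -0.2 -0.1] mm; at y=0: -0.13 mm slope 0.01 deg
line [25.5 25.2 25.4 25.3 25.  25.5 25.1 24.9 25.4] mm; at y=0: 25.26 mm slope -0.16 deg
[[260.58651858  42.28536572]]
wline [24.8 24.8 24.8 24.8 24.8 24.8 24.8 24.8 24.8] mm; at y=0: 24.79 mm slope -0.02 deg
```

The line is 25.3 mm behind the edge and parallel within about 0.2°. I'll push 19 mm slowly, then measure again.

Request:
send_rows --motion '[-0.015,-0.002,0,0,0,0,0.5,-0.03,-0.004,0,0,0,0,0.5,-0.045,-0.006,0,0,0,0,0.5,-0.055,-0.0072,0,0,0,0,0.5,-0.063,-0.0082,0,0,0,0,0.5]'

```text
clock: 6.75
tcp_pos: [0.5765, 0.0465, 0.0367]
tool_rot: [-3.141, 0.008, -3.01]
ft_force: [0.4, 0.8, -0.1]
gripper_width: 0.0427
```

Run:
```python
from prof import *
o=monitor.get_obs();print(o["tcp_pos"],((o["tcp_pos"][:2]-E0)@n))
c=cams.capture("top");b=cams.capture("wrist")
ye=np.r_[np.linspace(-.14,-.065,8),np.linspace(.065,.09,4)];rep("edge",ye,edge(c,ye))
yl=np.linspace(-.04,.04,9);rep("line",yl,line(c,yl,.007))
rep("wline",yl,line(b,yl,.007,.01))
print(project(b,[[*(E0+y*t),.036] for y in(-.08,.08)]))
cv2.imwrite("pics/w6.png",b["color"][:,:,::-1])
```

```text
[0.57647547 0.04650848 0.03670969] 0.1013266085510296
edge [-0.1 -0.5  0.4 -0.  -0.3  0.2 -0.2 -0.8 -0.2  0.1 -0.2 -0.1] mm; at y=0: -0.14 mm slope -0.00 deg
line [6.9 6.6 6.6 6.8 6.5 6.8 6.7 6.5 6.9] mm; at y=0: 6.71 mm slope 0.02 deg
wline [5.8 5.8 5.8 5.8 5.8 5.8 5.8 5.8 5.7] mm; at y=0: 5.79 mm slope -0.01 deg
[[ 68.55095159  27.84585109]
 [451.75746309  27.60042593]]
```

View pics/w6.png

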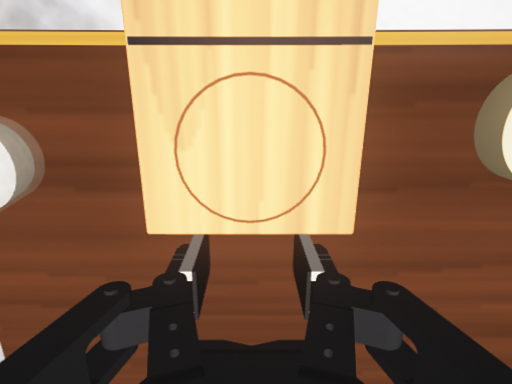

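Run:
```python
from prof import *
b=cams.capture("wrist")
ye=np.r_[np.linspace(-.09,-.06,6),np.linspace(.06,.09,6)];rep("wedge",ye,edge(b,ye))
im=b["color"]
for u in(60,450): print(u,[im[v,u].tolist() for v in range(22,50,2)])
```

```text
wedge [1.  1.  1.  1.  1.  1.  1.1 1.1 1.1 1.1 1.1 1.1] mm; at y=0: 1.01 mm slope 0.03 deg
60 [[211, 209, 209], [208, 207, 207], [207, 206, 207], [193, 190, 191], [139, 92, 49], [233, 188, 80], [230, 185, 80], [226, 179, 76], [228, 181, 77], [231, 185, 79], [234, 190, 82], [166, 116, 53], [105, 59, 38], [106, 60, 38]]
450 [[247, 247, 248], [247, 247, 248], [247, 247, 248], [240, 240, 243], [154, 111, 70], [234, 192, 94], [232, 191, 93], [231, 189, 93], [229, 185, 90], [230, 187, 90], [233, 190, 90], [155, 110, 63], [110, 70, 51], [115, 72, 53]]
```

The same-camera wrist view (2.4 px/mm) puts the line 4.8–5.3 mm behind the edge; the top view (0.4 px/mm) says 6.8 mm. The wrist view is much finer, so I'll trust it more. I'll push 4 mm and re-check.

Request:
send_rows --motion '[-0.005,-0.0007,0,0,0,0,0.5,-0.01,-0.0013,0,0,0,0,0.5,-0.0132,-0.0017,0,0,0,0,0.5,-0.0132,-0.0017,0,0,0,0,0.5]'

```text
clock: 7.3
tcp_pos: [0.5725, 0.046, 0.0367]
tool_rot: [-3.141, 0.008, -3.01]
ft_force: [-0.2, 0.3, -0.8]
gripper_width: 0.043
```

Run:
```python
from prof import *
o=monitor.get_obs();print(o["tcp_pos"],((o["tcp_pos"][:2]-E0)@n))
c=cams.capture("top");b=cams.capture("wrist");s=cams.capture("scene")
ye=np.r_[np.linspace(-.14,-.065,8),np.linspace(.065,.09,4)];rep("edge",ye,edge(c,ye))
yl=np.linspace(-.04,.04,9);rep("line",yl,line(c,yl,.003))
rep("wline",yl,line(b,yl,.002,.01))
ye=np.r_[np.linspace(-.09,-.06,6),np.linspace(.06,.09,6)];rep("wedge",ye,edge(b,ye))
cv2.imwrite("pics/w7.png",cv2.resize(b["color"][:80,60:460,::-1],None,fx=2,fy=4,interpolation=2))
cv2.imwrite("pics/s7.png",cv2.resize(s["color"][140:210,130:300,::-1],None,fx=4.7,fy=4.7,interpolation=2))
```

```text
[0.5725242  0.04598669 0.03671971] 0.09734103997378352
edge [-0.1 -0.5  0.4 -0.  -0.3  0.2 -0.2 -0.7 -0.2  0.1 -0.2 -0.3] mm; at y=0: -0.16 mm slope -0.01 deg
line [2.3 2.5 2.6 2.3 2.3 2.6 2.4 2.6 2.4] mm; at y=0: 2.45 mm slope 0.03 deg
wline [2.1 2.1 2.1 2.1 2.1 2.1 2.1 2.1 2.1] mm; at y=0: 2.09 mm slope -0.00 deg
wedge [0.9 0.9 0.9 0.9 0.9 1.  1.  1.  1.  1.  1.  1. ] mm; at y=0: 0.97 mm slope 0.03 deg
```

View pics/w7.png

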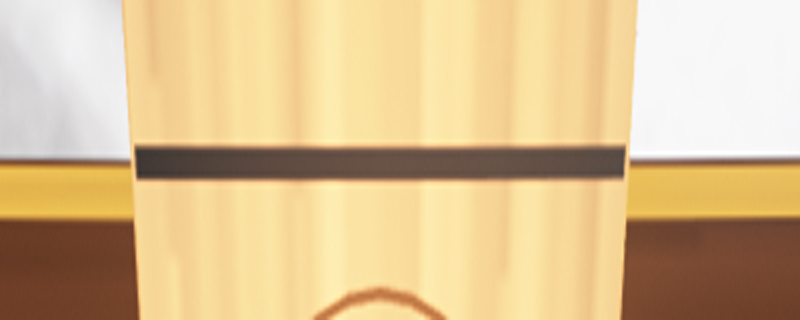

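View pics/s7.png

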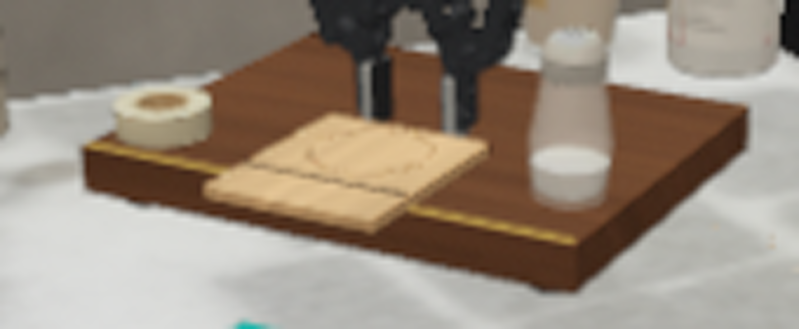

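Run:
```python
from prof import *
b=cams.capture("wrist");c=cams.capture("top");s=cams.capture("scene")
for nm,k in(("w",b),("t",c),("s",s)):
    C=np.array(k["world_from_camera"])[:3,3];print(nm,"cam step x %.3f y %.3f z %.3f"%((C[:2]-E0)@n,(C[:2]-E0)@t,C[2]))
    for lab,ys in(("R",np.linspace(-.085,-.06,6)),("L",np.linspace(.06,.085,6))):
        xs=np.arange(-.012,.016,.0005);S=samp(k,ys,xs,.036).mean(0);g=S[:,0]-S[:,2]
        base=np.minimum.accumulate(g)*0+np.median(g[-8:]);w=np.clip(g-base-.25*(g.max()-base),0,None);m=abs(xs-xs[g.argmax()])<.007
        print(lab,"brass centroid %.2f mm"%((xs*w*m).sum()/(w*m).sum()*1e3))
    yl=np.linspace(-.04,.04,9);rep("line",yl,line(k,yl,.002,.009))
```

```text
w cam step x 0.022 y -0.004 z 0.180
R brass centroid 3.79 mm
L brass centroid 3.79 mm
line [2.  2.  2.  2.1 2.1 2.1 2.1 2.1 2.1] mm; at y=0: 2.07 mm slope 0.05 deg
t cam step x -0.205 y -0.142 z 0.929
R brass centroid 4.26 mm
L brass centroid 4.31 mm
line [2.3 2.6 2.5 2.3 2.3 2.6 2.4 2.6 2.4] mm; at y=0: 2.45 mm slope 0.06 deg
s cam step x -0.839 y -0.558 z 0.438
R brass centroid 4.68 mm
L brass centroid 3.98 mm
line [2.3 1.5 1.1 2.6 2.  1.7 0.9 2.  1.7] mm; at y=0: 1.76 mm slope -0.18 deg
```

With brass centroids as the reference, all three cameras agree: brass centre minus line is 1.7–2.6 mm. The wrist view also shows a thin dark lip outside the brass, so the line still needs about 1.6 mm.

Request:
send_rows --motion '[-0.0025,-0.0003,0,0,0,0,0.5,-0.0053,-0.0007,0,0,0,0,0.5,-0.0053,-0.0007,0,0,0,0,0.5]'

```text
clock: 7.9
tcp_pos: [0.5709, 0.0458, 0.0367]
tool_rot: [-3.141, 0.008, -3.01]
ft_force: [0.4, 0.2, -0.3]
gripper_width: 0.0429
```

Run:
```python
from prof import *
print(monitor.get_obs()["tcp_pos"],monitor.get_obs()["ft_force"])
b=cams.capture("wrist");c=cams.capture("top")
yl=np.linspace(-.04,.04,9)
for nm,k in(("w",b),("t",c)): rep(nm+"line",yl,line(k,yl,.001,.009))
# outer edge incl. dark lip against white counter in wrist: green level crossing
xs=np.arange(-.006,.004,.0001)
for y in(-.085,-.07,.07,.085):
    g=samp(b,[y],xs,.036)[0,:,2];i=np.nonzero(g<130)[0][0];print(y,"outer boundary %.2f mm"%(xs[i]*1e3))
cv2.imwrite("pics/w8.png",cv2.resize(b["color"][:80,60:460,::-1],None,fx=2,fy=4,interpolation=2))
```

```text
[0.5709485  0.04576749 0.0366806 ] [ 0.39601493  0.2410345  -0.32205096]
wline [0.4 0.5 0.5 0.5 0.5 0.5 0.5 0.5 0.5] mm; at y=0: 0.48 mm slope 0.03 deg
tline [0.9 1.2 0.6 1.1 0.9 0.7 1.2 0.8 0.6] mm; at y=0: 0.88 mm slope -0.14 deg
-0.085 outer boundary 0.60 mm
-0.07 outer boundary 0.60 mm
0.07 outer boundary 0.80 mm
0.085 outer boundary 0.80 mm
```

View pics/w8.png

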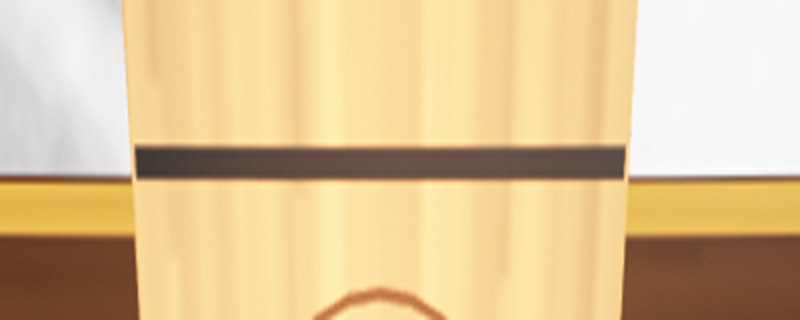

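The line is at 0.5 mm and the edge at 0.6–0.8 mm in the wrist view, parallel within 0.1°; the top view agrees. I'll back the fingers off horizontally, then lift away.

Request:
send_rows --motion '[0.02,0.0026,0,0,0,0,0.5,0.05,0.0065,0,0,0,0,0.5,0.05,0.0065,0.03,0,0,0,0.5,0.05,0.0065,0.15,0,0,0,0.5,0.05,0.0065,0.3,0,0,0,0.5]'

```text
clock: 8.5
tcp_pos: [0.5853, 0.0478, 0.1268]
tool_rot: [-3.141, 0.005, -3.01]
ft_force: [0.2, 0.1, 0.6]
gripper_width: 0.0427
```

Request:
send_rows --motion '[0,0,0.2,0,0,0,0.5,0,0,0.4,0,0,0,0.5,0,0,0.6,0,0,0,0.5,0,0,0.6,0,0,0,0.5,0,0,0.6,0,0,0,0.5]'

```text
clock: 9.0
tcp_pos: [0.5862, 0.0478, 0.3122]
tool_rot: [-3.14, 0.013, -3.01]
ft_force: [-0.3, 0.4, -1.0]
gripper_width: 0.0429
```

Run:
```python
from prof import *
o=monitor.get_obs();print(o["clock"],o["tcp_pos"],o["ft_force"],abs(o["qd"]).max())
b=cams.capture("wrist");c=cams.capture("top");s=cams.capture("scene")
yl=np.linspace(-.04,.04,9)
for nm,k in(("w",b),("t",c)): rep(nm+"line",yl,line(k,yl,.001,.009))
ye=np.r_[np.linspace(-.09,-.06,6),np.linspace(.06,.09,6)];rep("wedge",ye,edge(b,ye))
cv2.imwrite("pics/w9.png",b["color"][:,:,::-1]);cv2.imwrite("pics/t9.png",cv2.resize(c["color"][100:240,100:400,::-1],None,fx=2.6,fy=2.6,interpolation=2))
cv2.imwrite("pics/s9.png",s["color"][:,:,::-1])
```

```text
9.0 [0.58622742 0.04784861 0.31218433] [-0.26854043  0.40929423 -0.97348797] 0.09230244033580645
wline [0.1 0.1 0.  0.  0.1 0.1 0.1 0.1 0.1] mm; at y=0: 0.06 mm slope 0.02 deg
tline [0.9 1.2 0.5 1.1 1.  0.7 1.2 0.8 0.5] mm; at y=0: 0.88 mm slope -0.15 deg
wedge [0.5 0.5 0.5 0.5 0.5 0.6 0.7 0.7 0.7 0.7 0.7 0.7] mm; at y=0: 0.61 mm slope 0.06 deg
```

View pics/w9.png

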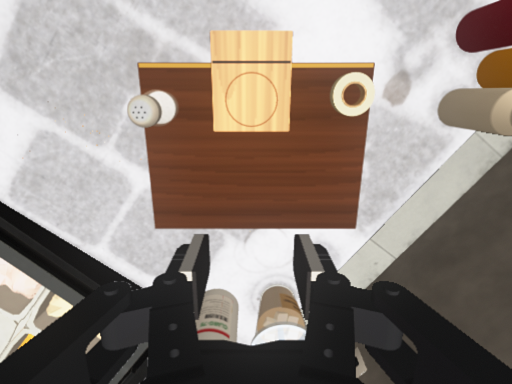

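View pics/t9.png

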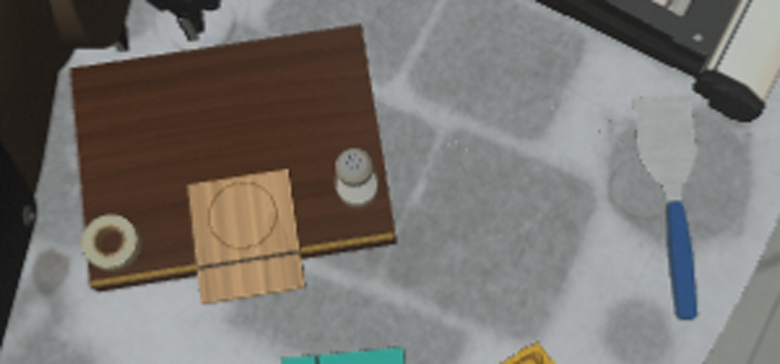

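The plate lies flat with its line over the edge and parallel to it. The tape, shaker and spade are undisturbed, and the arm is clear. I'm handing in.

```bash
python3 -c "
from plant import bot
print(bot.finish_job())"
```

```text
the job is handed in; nothing more can be done
None
```

I pushed the pale plate from behind with both fingertips until its black line lay over the brass-trimmed edge. I then backed the fingers off, lifted clear and handed in at about 9 s. It only slid and was never lifted or tipped.

- **Line over the edge:** the last wrist view put the line within about 0.6 mm of the edge and parallel within 0.1°. The top view agreed to about 1 mm, with a 0.15° slope. Nothing changed in the top view when the arm withdrew.
- **Disagreement along the way:** the coarse top view first put the line about 1.5 mm farther from the edge than the wrist view did. Measured against the middle of the brass strip, those two views agreed to about 0.1 mm, and the scene camera was within about 1 mm.
- **Bystanders:** the tape roll, shaker and spade look unmoved in the last top picture, judged by eye.
- **Forces:** the highest wrist force I saw was about 29 N, a brief touch of the fingertips on the step while finding its height.

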